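# Open the instrument case and switch on the dose-rate meter

## Robot

A 6-joint arm with a two-finger parallel gripper is mounted at the origin on the work surface. World frame = base frame: x ahead of the robot, y to its left, z up, the work surface at z = 0. Lengths are in m, angles in rad, forces in N, time in s.
With the tool pointing down it reaches from about 0.35 to 0.975 m from the base axis. Payload 4.9 kg.
Tool frame: the origin (TCP) lies at the very end of the fingers, on their centre line; the grasp point (between the pads) lies 19 mm behind it (ctrl.grasp_offset is the distance from the TCP to the grasp point, in m); z points along the fingers, y is the line along which they close (so a half turn about z gives the same grasp; the last joint's range is limited). The gripper opens to 85 mm and grips with 20 to 120 N. Pads are 22 mm wide; open, the fingers measure 114 mm over their backs; the gripper's body (76 mm by 85 mm) begins 54 mm behind the grasp point. The pads swing forward as they close: fully open they stand 13 mm farther back than shut.
Start: joints at [-1.389, 0.053, 1.613, -0, 1.476, -0.119], TCP at [0.185, -0.597, 0.231] pointing down, gripper open.
Joint ranges: [-3.01, 3.01], [-1.01, 2.22], [0.06, 2.58], [-1.02, 4.17], [0.09, 2.62], [-3.14, 3.14]. Speed limits (rad/s): [2.57, 2.57, 3.14, 3.14, 3.14, 3.14].

## Interface

Orientations are given as a rotation vector (axis times angle).
In Python, from station import ctrl, optics gives the robot as it stands.
- The arm moves only by the shell command python3 -m handwheel 'ROWS' [OPENING] [FORCE]. ROWS is JSON, a list of rows, each an object of numbers: "tx", "ty", "tz": the shift along the tool's x, y, z in mm; "roll": the turn about the tool's z in rad. A call has 1 to 12 rows; each row shifts and turns the commanded pose from where the row before left it, along the tool's axes as they then stand; what a row does not reach is not made up. A row lasts 1/12 s, in which the tool goes at most 41.7 mm and 7.16 degrees, less where a joint would pass 70% of its speed; a pose out of reach is approached as far as the arm can. A call with a gripper value outside its range is refused whole. OPENING is the finger opening in mm, from 0 to 85.4, set as the call begins (- or left out, the last holds). The fingers move at their own pace and stop on an object; FORCE is the grip in N (left out, the last holds). Time passes only in rows, so rows that do not move let the fingers close. It gives the time, the measured TCP pose, the force, the opening and the grip force at its end, in the units of the state.
- ctrl.get_obs(): the state, without advancing time (a new reading comes with each control period).
- optics.get_image(name): name is "scene" or "top"; returns (picture, depth): 480x640x3 uint8, red, green, blue; 480x640 float32, m along the optical axis (not along the pixel's ray), 0 where there is no reading.
- optics.camera_params(name): a dict with "mtx" (3x3 intrinsics, pixels), "extrinsics" (4x4, takes a point from camera to world coordinates). Camera axes: x right, y down, z forward; pixel columns grow to the right and rows downward; lengths in m; the calibration is good to about 2 mm. A picture is of the moment at which its call begins. camera_params takes no time and is no camera call.
- ctrl.finish_job(): hands the job in; it is judged then, once.
The state is a dict: "t": time; "q": joint angles; "dq": joint speeds; "effort": joint torques, N m; "tool_pos": TCP position; "tool_rot": TCP orientation; "contact_force": force on the tool from outside, world axes, zero at the start; "wrist_torque": the same for the moment, N m; "opening": finger opening in m; "grip_force": force on a finger pad.
Only numpy, scipy, OpenCV 4.12 (cv2) and the standard library are available. Lean on these libraries where they do the work, as an engineer would, in place of code of your own. Each camera call takes 0.05 s, during which the arm holds its last target. There are 200 camera calls.

## Task

Switch on the dose-rate meter that lies in the larger aluminium case, whose latches are already undone. Push the lid up by its front pull lip and on over, without flinging it, until it rests open on its own; then press the round key on the meter fully down with a fingertip and let it go. Nothing is to be picked up: the meter stays in its pocket, the case stays where it stands, and the other things are left alone.

Things in the scene. Friction and masses are not known exactly. Their poses are not given: they have to be found in the camera images.
- case: Larger aluminium case, loose, 3.5 kg. Body 180 mm deep (its x) x 230 mm wide (its y), walls 4 mm, rim 85 mm high; 115 mm with the lid shut. Side handles stick out 15 mm; undone latches hang on the front 80 mm either side of the middle. Origin: centre of underside; x runs from the front (lip side, facing the robot) to the hinge at the back, y left, z up. Grey insert: ribs 48 mm above the table.
- case_lid (a joint): Lid angle: 0 shut, grows as it swings up and back about the hinge, stop at 1.92 rad (110 degrees, leaning back behind the case). Swings freely, about 0.55 kg: about 3 N at the lip lift it; it falls shut below about 1.35 rad and falls open to the stop beyond. The lid is a tray 180 x 230 mm, 30 mm deep, open side down, its rim in the plane of hinge axis and lip underside.
- lid_lip (a point): Middle of the free front edge of the lid's pull lip, on its underside (86 mm above the table when shut). The lip is a flat tab 90 mm wide (along the case's y), 4 mm thick, sticking out 18 mm from the front wall of lid and case; below it the wall is clear for a finger. Moves with the lid, 198 mm from the hinge axis.
- lid_hinge (a point): Middle of the lid's hinge axis, at the back top edge of the case, 90 mm behind the case's centre and 85.5 mm above the table; the axis runs along the case's y.
- meter: Black dose-rate meter, 68 mm (its x) x 120 mm (its y) x 32 mm high, 0.30 kg, loose in its pocket with 2.5 mm play all round, display and key up, under the lid until this is open. Origin: centre of underside, 10 mm in front of and 30 mm left of the case's centre, on the pocket floor 28 mm above the table; axes as the case's.
- meter_key (a joint): Travel of the meter's key in m: 0 released, 0.004 fully down. Sprung: begins to move at about 1.2 N, fully down at 4 N, comes back by itself.
- key_top (a point): Centre of the top of the round grey key, 20 mm across, standing 6 mm above the meter's face, at the end of the meter away from the display (34 mm from the meter's centre towards -y); 66 mm above the table and 19 mm below the case's rim.
- battery_pack: Bystander in the case: black spare battery, 46 x 36 x 26 mm, in the right front pocket. Origin: centre of underside.
- test_puck: Bystander in the case: steel check-source holder with a knob, 38 mm across, 30 mm high, in the right back pocket. Origin: centre of underside.
- small_case: Bystander: smaller closed aluminium case, 130 x 170 x 100 mm, with an arched handle on top (136 mm high over all), no lip. Stands left or right of the instrument case. Origin: centre of underside.
- radio: Bystander: black hand radio standing upright, 36 x 58 x 115 mm with an antenna up to 190 mm. Origin: centre of underside.
- angle_lamp: Bystander: black right-angle hand lamp standing upright, 50 mm wide, 170 mm high. Origin: centre of underside.
- tape_roll: Bystander: roll of barrier tape lying flat, 90 mm across, 48 mm high, in front of the cases. Origin: centre of underside.
- mug: Bystander: white mug, 82 mm across, 92 mm high. Origin: centre of underside.
- swab_jar: Bystander: small white jar with a grey cap, 68 mm across, 68 mm high, behind the cases. Origin: centre of underside.

How it is judged:
By the outcome, as a careful person would: the job done as asked, in the order asked, and still so for the second after the job is handed in, with the robot touching nothing.
It also fails if it takes over 56 s, if anything falls off the work surface, if the arm or the gripper's body presses on something with over 40 N, if the wrist force passes 120 N, or if a joint passes its speed limit or range.

## Working session

There is one attempt and no reset: what is moved stays moved. The work goes in short steps, Python scripts to look and compute and a shell command to move; the robot and the scene stay as the last step left them, time stands still between calls to the robot, and variables do not carry over. Pictures are saved under pics/ and viewed, at most 10 in all, crops included, and the job is handed in when it is done.

```bash
mkdir -p pics; ls; cat > h.py <<'E'
import numpy as np, cv2
from station import ctrl, optics
from scipy.spatial.transform import Rotation as R
def shot(n,f=None):
    im,d=optics.get_image(n)
    if f: cv2.imwrite(f'pics/{f}.png',im[:,:,::-1])
    p=optics.camera_params(n); K=np.array(p['mtx']);E=np.array(p['extrinsics'])
    v,u=np.mgrid[0:480,0:640]
    c=np.stack([(u-K[0,2])/K[0,0]*d,(v-K[1,2])/K[1,1]*d,d],-1)
    w=c@E[:3,:3].T+E[:3,3]; w[d==0]=np.nan
    return im,d,w
E
python3 - <<'E'
from h import *
for n in('top','scene'):
    im,d,w=shot(n,n); np.save(n+'.npy',w)
    p=optics.camera_params(n);print(p)
o=ctrl.get_obs();print(o, R.from_rotvec(o['tool_rot']).as_matrix())
E
```

```text
pics
{'mtx': array([[438.82695142,   0.        , 320.09124861],
       [  0.        , 438.82695142, 239.81780497],
       [  0.        ,   0.        ,   1.        ]]), 'extrinsics': array([[ 0.01043985, -0.99604263,  0.08826144,  0.50966766],
       [-0.99939834, -0.01331301, -0.03202705,  0.01115385],
       [ 0.03307533, -0.08787398, -0.99558234,  1.12478268],
       [ 0.        ,  0.        ,  0.        ,  1.        ]])}
{'mtx': array([[571.69688019,   0.        , 311.6234047 ],
       [  0.        , 571.69688019, 236.37080352],
       [  0.        ,   0.        ,   1.        ]]), 'extrinsics': array([[ 0.53056923,  0.6264867 , -0.57097348,  1.40578901],
       [ 0.84753486, -0.40278108,  0.34561838, -0.48915725],
       [-0.013452  , -0.6672944 , -0.74467256,  1.13274478],
       [ 0.        ,  0.        ,  0.        ,  1.        ]])}
{'t': 0.1, 'q': array([-1.38899413e+00,  5.32980253e-02,  1.61417244e+00, -8.71852114e-06,
        1.47597483e+00, -1.18996157e-01]), 'dq': array([ 0.00019867, -0.00135712, -0.00375995,  0.00092088, -0.00045662,
       -0.00045801]), 'effort': array([ 1.70651761e-03, -3.94899881e+01, -3.71364498e+01, -2.12949334e-05,
        3.84449173e-03, -8.19469932e-06]), 'tool_pos': array([ 0.18507449, -0.59637934,  0.23017208]), 'tool_rot': array([-3.10429755e+00, -4.70437549e-01,  1.04935330e-04]), 'contact_force': array([-0.21991216,  0.68127339, -0.37956357]), 'wrist_torque': array([-0.02122785,  0.04011706,  0.00335272]), 'grip_force': 0.0, 'opening': 0.08523521546698329} [[ 9.55100046e-01  2.96283285e-01 -3.43498063e-04]
 [ 2.96283408e-01 -9.55098334e-01  1.82053860e-03]
 [ 2.11320728e-04 -1.84056927e-03 -9.99998284e-01]]
```

View pics/top.png

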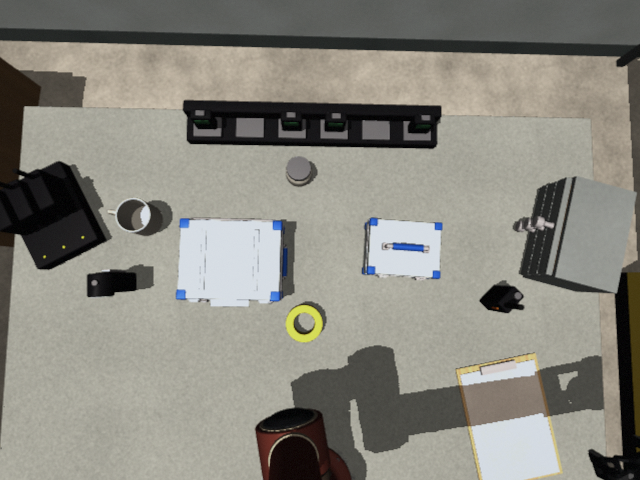

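View pics/scene.png

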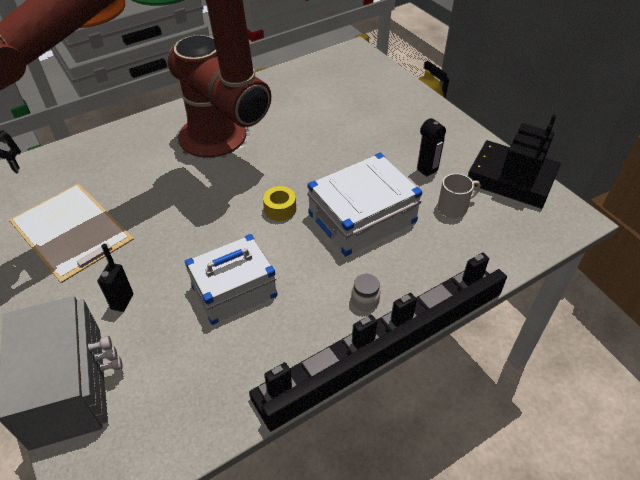

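The top view shows the large case at (178–284, 218–305) with its lip at about (230,302), the mug to its left, and the tape roll at its front right. The scene view agrees. Next I'll fit the case pose.

```bash
python3 - <<'E'
from h import *
w=np.load('top.npy')
z=w[...,2]; box=np.zeros(z.shape,bool); box[200:320,165:300]=1
m=box&(z>.109)&(z<.125)
r=cv2.minAreaRect(w[m][:,:2].astype(np.float32)); print('lid',r,np.median(z[m]),cv2.boxPoints(r))
l=box&(z>.075)&(z<.1)
l[:292]=0
p=w[l];print('lip',p.min(0),p.max(0),np.median(p,0),len(p))
for n,(u,v) in dict(tape=(304,308),mug=(146,203),lamp=(100,283),radio=(500,290),jar=(299,165),cab=(560,190),rack=(300,125),smallc=(405,247)).items(): print(n,w[v,u].round(3))
E
```

```text
lid ((0.5508666038513184, 0.18577051162719727), (0.23599018156528473, 0.18933774530887604), 89.4354248046875) 0.1157655914313942 [[0.45503965 0.06871397]
 [0.64436823 0.06684832]
 [0.6466936  0.30282706]
 [0.45736498 0.30469272]]
lip [0.4441664  0.06805996 0.08014952] [0.47748864 0.25401137 0.09911961] [0.45340194 0.18129675 0.089689  ] 260
tape [0.439 0.014 0.05 ]
mug [0.683 0.389 0.09 ]
lamp [0.496 0.45  0.167]
radio [ 0.487 -0.46   0.07 ]
jar [0.787 0.031 0.067]
cab [ 0.724 -0.587  0.121]
rack [0.88  0.029 0.089]
smallc [ 0.584 -0.214  0.134]
```

```bash
python3 -m handwheel '[{"tz":-40},{"tz":-40},{"tz":-40},{"tz":-40},{"tz":-40}]' 0 20; python3 -m handwheel '[{"tx":-11,"ty":40},{"tx":-11,"ty":40},{"tx":-11,"ty":40},{"tx":-11,"ty":40},{"tx":-11,"ty":40},{"tx":-11,"ty":40},{"tx":-11,"ty":40},{"tx":-11,"ty":40}]'
```

```text
$[0]: bad value
$[0]: bad value
```

```bash
python3 -m handwheel '[{"tx":0,"ty":0,"tz":-40,"roll":0},{"tx":0,"ty":0,"tz":-40,"roll":0},{"tx":0,"ty":0,"tz":-40,"roll":0},{"tx":0,"ty":0,"tz":-40,"roll":0}]' 0 20
```

```text
t: 0.43
tool_pos: [0.1851, -0.5964, 0.3921]
tool_rot: [-3.104, -0.471, 0.0]
contact_force: [0.8, -0.1, -0.1]
opening: 0.0389
grip_force: 0.0
```

```bash
python3 -m handwheel '[{"tx":0,"ty":40,"tz":0,"roll":0},{"tx":0,"ty":40,"tz":0,"roll":0},{"tx":0,"ty":40,"tz":0,"roll":0},{"tx":0,"ty":40,"tz":0,"roll":0},{"tx":0,"ty":40,"tz":0,"roll":0},{"tx":0,"ty":40,"tz":0,"roll":0},{"tx":0,"ty":40,"tz":0,"roll":0},{"tx":0,"ty":40,"tz":0,"roll":0},{"tx":0,"ty":40,"tz":0,"roll":0},{"tx":0,"ty":40,"tz":0,"roll":0},{"tx":0,"ty":40,"tz":0,"roll":0}]' ; python3 -c "
from h import *
print(ctrl.get_obs()['q'])"
```

```text
t: 1.35
tool_pos: [0.2879, -0.9299, 0.3511]
tool_rot: [3.072, 0.465, 0.01]
contact_force: [0.4, -1.2, -2.4]
opening: 0.0002
grip_force: 0.0
[-1.34796077  1.0550207   0.06061125  0.00437081  1.99110637 -0.07597688]
```

```bash
cat > s.py <<'E'
from h import *
o=ctrl.get_obs();M=R.from_rotvec(o['tool_rot']).as_matrix()
print('t',o['t'],'q',o['q'].round(3),'pos',o['tool_pos'].round(4),'F',o['contact_force'].round(1));print(M.round(3))
E
python3 s.py; python3 -m handwheel '[{"tx":0,"ty":40,"tz":0,"roll":0},{"tx":0,"ty":40,"tz":0,"roll":0},{"tx":0,"ty":40,"tz":0,"roll":0},{"tx":0,"ty":40,"tz":0,"roll":0},{"tx":0,"ty":40,"tz":0,"roll":0},{"tx":0,"ty":40,"tz":0,"roll":0}]' >/dev/null; python3 s.py
```

```text
t 1.35 q [-1.348  1.055  0.061  0.004  1.991 -0.076] pos [ 0.2879 -0.9299  0.3511] F [ 0.4 -1.2 -2.4]
[[ 0.955  0.296  0.012]
 [ 0.296 -0.955 -0.033]
 [ 0.001  0.035 -0.999]]
t 1.85 q [-1.346  1.096  0.057  0.015  1.802 -0.072] pos [ 0.305  -0.9841  0.318 ] F [0.  0.6 0.4]
[[ 0.955  0.291  0.055]
 [ 0.296 -0.938 -0.177]
 [ 0.     0.186 -0.983]]
```

```bash
cat > d.py <<'E'
import sys
from h import *
o=ctrl.get_obs();M=R.from_rotvec(o['tool_rot']).as_matrix();p=o['tool_pos']
for a in sys.argv[1:]:
    t=np.array([float(x) for x in a.split(',')]); d=M.T@(t-p)*1000; n=int(np.ceil(np.linalg.norm(d)/41))
    print(a,'tot',d.round(1),'rows',n,'each',(d/n).round(2)); p=t
E
python3 d.py .25,-.75,.42 .72,-.25,.42 .76,.30,.42
```

```text
.25,-.75,.42 tot [  16.8 -216.8 -144.7] rows 7 each [  2.41 -30.97 -20.68]
.72,-.25,.42 tot [ 597.  -332.4  -62.7] rows 17 each [ 35.12 -19.55  -3.69]
.76,.30,.42 tot [ 201.2 -504.5  -95.3] rows 14 each [ 14.37 -36.04  -6.81]
```

```bash
python3 -m handwheel '[{"tx":2,"ty":-31,"tz":-21,"roll":0},{"tx":2,"ty":-31,"tz":-21,"roll":0},{"tx":2,"ty":-31,"tz":-21,"roll":0},{"tx":2,"ty":-31,"tz":-21,"roll":0},{"tx":2,"ty":-31,"tz":-21,"roll":0},{"tx":2,"ty":-31,"tz":-21,"roll":0},{"tx":2,"ty":-31,"tz":-21,"roll":0}]' 
python3 -m handwheel '[{"tx":35,"ty":-20,"tz":-4,"roll":0},{"tx":35,"ty":-20,"tz":-4,"roll":0},{"tx":35,"ty":-20,"tz":-4,"roll":0},{"tx":35,"ty":-20,"tz":-4,"roll":0},{"tx":35,"ty":-20,"tz":-4,"roll":0},{"tx":35,"ty":-20,"tz":-4,"roll":0},{"tx":35,"ty":-20,"tz":-4,"roll":0},{"tx":35,"ty":-20,"tz":-4,"roll":0},{"tx":35,"ty":-20,"tz":-4,"roll":0},{"tx":35,"ty":-20,"tz":-4,"roll":0},{"tx":35,"ty":-20,"tz":-4,"roll":0},{"tx":35,"ty":-20,"tz":-4,"roll":0}]' 
python3 -m handwheel '[{"tx":35,"ty":-20,"tz":-4,"roll":0},{"tx":35,"ty":-20,"tz":-4,"roll":0},{"tx":35,"ty":-20,"tz":-4,"roll":0},{"tx":35,"ty":-20,"tz":-4,"roll":0},{"tx":35,"ty":-20,"tz":-4,"roll":0}]'; python3 s.py; python3 d.py .76,.30,.42
```

```text
t: 2.43
tool_pos: [0.2514, -0.768, 0.4181]
tool_rot: [2.923, 0.443, 0.042]
contact_force: [-0.4, -0.3, 0.8]
opening: -0.0004
grip_force: 0.0
t: 3.43
tool_pos: [0.5815, -0.4101, 0.4199]
tool_rot: [2.922, 0.443, 0.041]
contact_force: [0.3, -0.4, 0.5]
opening: 0.0002
grip_force: 0.0
t: 3.85
tool_pos: [0.7185, -0.2608, 0.4206]
tool_rot: [2.922, 0.443, 0.04]
contact_force: [0.8, -0.5, 0.4]
opening: 0.0001
grip_force: 0.0
t 3.85 q [-0.393  0.273  1.067 -0.146  1.681  0.852] pos [ 0.7185 -0.2608  0.4206] F [ 0.8 -0.5  0.4]
[[ 0.955  0.291  0.054]
 [ 0.296 -0.938 -0.179]
 [-0.001  0.187 -0.982]]
.76,.30,.42 tot [ 205.9 -514.2  -97.3] rows 14 each [ 14.71 -36.73  -6.95]
```

```bash
python3 -m handwheel '[{"tx":15,"ty":-37,"tz":-7,"roll":0},{"tx":15,"ty":-37,"tz":-7,"roll":0},{"tx":15,"ty":-37,"tz":-7,"roll":0},{"tx":15,"ty":-37,"tz":-7,"roll":0},{"tx":15,"ty":-37,"tz":-7,"roll":0},{"tx":15,"ty":-37,"tz":-7,"roll":0},{"tx":15,"ty":-37,"tz":-7,"roll":0},{"tx":15,"ty":-37,"tz":-7,"roll":0},{"tx":15,"ty":-37,"tz":-7,"roll":0},{"tx":15,"ty":-37,"tz":-7,"roll":0},{"tx":15,"ty":-37,"tz":-7,"roll":0},{"tx":15,"ty":-37,"tz":-7,"roll":0}]' >/dev/null
python3 -m handwheel '[{"tx":15,"ty":-37,"tz":-7,"roll":0},{"tx":15,"ty":-37,"tz":-7,"roll":0},{"tx":0,"ty":0,"tz":0,"roll":0.1},{"tx":0,"ty":0,"tz":0,"roll":0.1},{"tx":0,"ty":0,"tz":0,"roll":0.1}]' >/dev/null; python3 s.py;  python3 d.py 1.1,.444,.42
```

```text
t 5.2667 q [ 0.354  0.52   0.757 -0.197  1.872  1.869] pos [0.7617 0.3046 0.4186] F [0.7 0.9 0.4]
[[ 0.999 -0.007  0.054]
 [ 0.003 -0.984 -0.18 ]
 [ 0.054  0.18  -0.982]]
1.1,.444,.42 tot [ 338.3 -139.3   -8.3] rows 9 each [ 37.59 -15.48  -0.93]
```

```bash
python3 -m handwheel '[{"tx":38,"ty":-15,"tz":0,"roll":0},{"tx":38,"ty":-15,"tz":0,"roll":0},{"tx":38,"ty":-15,"tz":0,"roll":0},{"tx":38,"ty":-15,"tz":0,"roll":0},{"tx":38,"ty":-15,"tz":0,"roll":0},{"tx":38,"ty":-15,"tz":0,"roll":0},{"tx":38,"ty":-15,"tz":0,"roll":0},{"tx":38,"ty":-15,"tz":0,"roll":0},{"tx":38,"ty":-15,"tz":0,"roll":0},{"tx":38,"ty":-15,"tz":0,"roll":0},{"tx":38,"ty":-15,"tz":0,"roll":0},{"tx":38,"ty":-15,"tz":0,"roll":0}]' >/dev/null; python3 s.py
```

```text
t 6.2667 q [ 0.348  1.085  0.057 -0.191  1.804  1.836] pos [0.9548 0.3702 0.3334] F [-0.6  0.4 -0.2]
[[ 0.971  0.006  0.238]
 [ 0.033 -0.993 -0.11 ]
 [ 0.236  0.115 -0.965]]
```

```bash
python3 -m handwheel '[{"tx":38,"ty":-15,"tz":0,"roll":0},{"tx":38,"ty":-15,"tz":0,"roll":0},{"tx":38,"ty":-15,"tz":0,"roll":0},{"tx":38,"ty":-15,"tz":0,"roll":0},{"tx":38,"ty":-15,"tz":0,"roll":0},{"tx":38,"ty":-15,"tz":0,"roll":0},{"tx":38,"ty":-15,"tz":0,"roll":0},{"tx":38,"ty":-15,"tz":0,"roll":0},{"tx":38,"ty":-15,"tz":0,"roll":0}]' >/dev/null; python3 s.py; python3 d.py .62,0.05,.42 .36,.05,.25 .36,.18,.12
```

```text
t 7.0167 q [ 0.352  1.106  0.057 -0.173  1.562  1.846] pos [1.0144 0.4007 0.332 ] F [-0.7 -0.8 -0.1]
[[ 0.9    0.032  0.434]
 [ 0.047 -0.999 -0.024]
 [ 0.432  0.042 -0.901]]
.62,0.05,.42 tot [-333.6  341.1 -242.1] rows 14 each [-23.83  24.37 -17.29]
.36,.05,.25 tot [-307.6  -15.5   40.3] rows 8 each [-38.45  -1.94   5.04]
.36,.18,.12 tot [ -50.1 -135.3  114. ] rows 5 each [-10.01 -27.05  22.8 ]
```

```bash
python3 d.py .62,.25,.42 .38,.187,.22 .405,.187,.068
```

```text
.62,.25,.42 tot [-324.2  141.4 -246.8] rows 11 each [-29.47  12.86 -22.44]
.38,.187,.22 tot [-305.6   46.8   77.5] rows 8 each [-38.2    5.84   9.69]
.405,.187,.068 tot [-43.2  -5.6 147.7] rows 4 each [-10.81  -1.39  36.94]
```

```bash
python3 -m handwheel '[{"tx":-29,"ty":13,"tz":-22,"roll":0},{"tx":-29,"ty":13,"tz":-22,"roll":0},{"tx":-29,"ty":13,"tz":-22,"roll":0},{"tx":-29,"ty":13,"tz":-22,"roll":0},{"tx":-29,"ty":13,"tz":-22,"roll":0},{"tx":-29,"ty":13,"tz":-22,"roll":0},{"tx":-29,"ty":13,"tz":-22,"roll":0},{"tx":-29,"ty":13,"tz":-22,"roll":0},{"tx":-29,"ty":13,"tz":-22,"roll":0},{"tx":-29,"ty":13,"tz":-22,"roll":0},{"tx":-29,"ty":13,"tz":-22,"roll":0}]' >/dev/null
python3 -m handwheel '[{"tx":-38,"ty":6,"tz":10,"roll":0},{"tx":-38,"ty":6,"tz":10,"roll":0},{"tx":-38,"ty":6,"tz":10,"roll":0},{"tx":-38,"ty":6,"tz":10,"roll":0},{"tx":-38,"ty":6,"tz":10,"roll":0},{"tx":-38,"ty":6,"tz":10,"roll":0},{"tx":-38,"ty":6,"tz":10,"roll":0},{"tx":-38,"ty":6,"tz":10,"roll":0}]' >/dev/null; python3 s.py; python3 d.py .38,.187,.22 .405,.187,.068
```

```text
t 8.6 q [ 0.391 -0.634  2.24  -0.209  1.133  1.97 ] pos [0.4203 0.1966 0.2132] F [-0.5 -0.1  0.7]
[[ 0.9    0.032  0.435]
 [ 0.047 -0.999 -0.024]
 [ 0.434  0.042 -0.9  ]]
.38,.187,.22 tot [-33.8   8.5 -23.4] rows 2 each [-16.9    4.27 -11.71]
.405,.187,.068 tot [-43.5  -5.5 147.7] rows 4 each [-10.87  -1.39  36.92]
```

```bash
python3 -m handwheel '[{"tx":-17,"ty":4,"tz":-11,"roll":0},{"tx":-17,"ty":4,"tz":-11,"roll":0},{"tx":0,"ty":0,"tz":0,"roll":0}]' >/dev/null; python3 s.py;  python3 d.py .405,.187,.068
```

```text
t 8.85 q [ 0.413 -0.778  2.307 -0.211  1.21   1.976] pos [0.3799 0.1878 0.2198] F [-0.1 -0.9  1. ]
[[ 0.899  0.033  0.436]
 [ 0.047 -0.999 -0.023]
 [ 0.435  0.041 -0.9  ]]
.405,.187,.068 tot [-43.5  -4.7 147.5] rows 4 each [-10.87  -1.17  36.88]
```

```bash
python3 -m handwheel '[{"tx":-11,"ty":-1,"tz":37,"roll":0},{"tx":-11,"ty":-1,"tz":37,"roll":0},{"tx":-11,"ty":-1,"tz":37,"roll":0},{"tx":-11,"ty":-1,"tz":37,"roll":0},{"tx":0,"ty":0,"tz":0,"roll":0}]' >/dev/null; python3 s.py;  python3 d.py .430,.187,.068 .44,.187,.068 .44,.187,.100
python3 -c "
from h import *
shot('scene','s2');shot('top','t2')"
```

```text
t 9.2667 q [ 0.377 -0.499  2.425 -0.248  0.836  2.037] pos [0.4012 0.1837 0.0574] F [-1.9 -1.1 -2.3]
[[ 0.907  0.031  0.42 ]
 [ 0.048 -0.998 -0.03 ]
 [ 0.418  0.048 -0.907]]
.430,.187,.068 tot [30.7 -1.8  2.4] rows 1 each [30.73 -1.84  2.36]
.44,.187,.068 tot [9.1 0.3 4.2] rows 1 each [9.07 0.31 4.2 ]
.44,.187,.100 tot [ 13.4   1.5 -29. ] rows 1 each [ 13.39   1.52 -29.03]
```

View pics/t2.png

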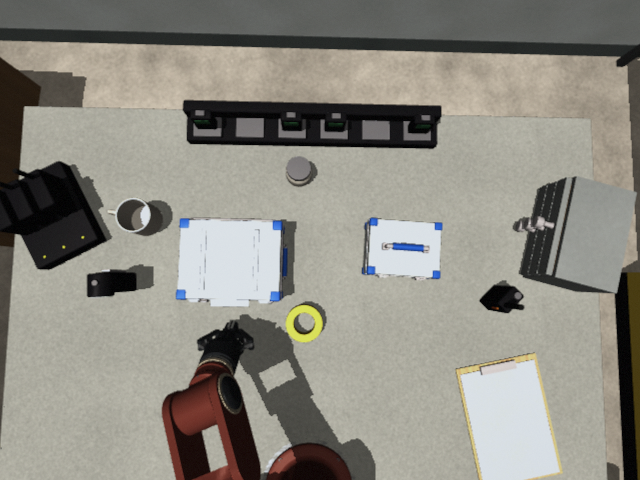

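The gripper tip is at about (235,322), just in front of the lip's middle (230,303), and the lid is still shut. I'll now approach the lip in small steps.

```bash
python3 s.py; python3 -m handwheel '[{"tx":12,"ty":-1,"tz":0,"roll":0},{"tx":10,"ty":-1,"tz":1,"roll":0},{"tx":0,"ty":0,"tz":0,"roll":0}]' >/dev/null; python3 s.py;  python3 d.py .432,.187,.068 .438,.187,.068
```

```text
t 9.3667 q [ 0.378 -0.508  2.417 -0.248  0.839  2.036] pos [0.4058 0.1859 0.0661] F [-0.2  1.1  0.5]
[[ 0.901  0.032  0.432]
 [ 0.047 -0.999 -0.025]
 [ 0.43   0.043 -0.902]]
t 9.6167 q [ 0.365 -0.461  2.36  -0.243  0.831  2.022] pos [0.4309 0.1908 0.0822] F [-0.4  1.   0.7]
[[ 0.896  0.032  0.443]
 [ 0.046 -0.999 -0.021]
 [ 0.442  0.039 -0.896]]
.432,.187,.068 tot [-5.5  3.3 13.3] rows 1 each [-5.5   3.25 13.28]
.438,.187,.068 tot [5.4 0.2 2.7] rows 1 each [5.37 0.19 2.66]
```

```bash
python3 -m handwheel '[{"tx":-3,"ty":2,"tz":7,"roll":0},{"tx":0,"ty":0,"tz":0,"roll":0},{"tx":0,"ty":0,"tz":0,"roll":0}]' >/dev/null; python3 s.py;  python3 d.py .432,.187,.068 .438,.187,.068
```

```text
t 9.8667 q [ 0.358 -0.448  2.375 -0.243  0.813  2.02 ] pos [0.4264 0.1867 0.0682] F [ 0.7 -1.  -0.2]
[[ 0.9    0.032  0.434]
 [ 0.047 -0.999 -0.024]
 [ 0.433  0.042 -0.9  ]]
.432,.187,.068 tot [ 5.  -0.1  2.6] rows 1 each [ 5.01 -0.11  2.64]
.438,.187,.068 tot [5.4 0.2 2.6] rows 1 each [5.4  0.19 2.61]
```

```bash
python3 -m handwheel '[{"tx":5,"ty":0,"tz":2.5,"roll":0},{"tx":5,"ty":0,"tz":2.5,"roll":0},{"tx":0,"ty":0,"tz":0,"roll":0},{"tx":0,"ty":0,"tz":0,"roll":0}]' >/dev/null; python3 s.py
python3 -m handwheel '[{"tx":4,"ty":0,"tz":-9,"roll":0},{"tx":0,"ty":0,"tz":0,"roll":0},{"tx":0,"ty":0,"tz":0,"roll":0}]' >/dev/null; python3 s.py
```

```text
t 10.2 q [ 0.348 -0.411  2.35  -0.241  0.799  2.011] pos [0.4383 0.1872 0.0681] F [ 0.1 -0.   0.4]
[[ 0.9    0.032  0.434]
 [ 0.047 -0.999 -0.024]
 [ 0.433  0.042 -0.9  ]]
t 10.45 q [ 0.35  -0.432  2.347 -0.236  0.826  2.005] pos [0.4365 0.1873 0.0772] F [-1.6 -1.9 -2.4]
[[ 0.901  0.032  0.432]
 [ 0.047 -0.999 -0.025]
 [ 0.43   0.043 -0.902]]
```

```bash
python3 -m handwheel '[{"tx":-6,"ty":0,"tz":9,"roll":0},{"tx":2,"ty":0,"tz":6,"roll":0},{"tx":0,"ty":0,"tz":0,"roll":0},{"tx":0,"ty":0,"tz":0,"roll":0}]' >/dev/null; python3 s.py
cat > path.py <<'E'
import sys
from h import *
o=ctrl.get_obs();M=R.from_rotvec(o['tool_rot']).as_matrix();p=o['tool_pos']
s=14e-3; a0=float(sys.argv[1]); da=float(sys.argv[2]); n=int(sys.argv[3])
H=np.array([.641,.0855]); tx=M[[0,2],0]; bk=-M[[0,2],2]
cr=np.arctan2(bk[1],-bk[0])
for i in range(n):
    a=a0+da*i; u=np.array([-np.cos(a),np.sin(a)])
    c=H+.198*u-s*bk if a<cr else H+.184*u
    t=c-.011*tx; t=np.array([t[0],.187,t[1]])
    print(round(a,2),t.round(4),(M.T@(t-p)*1000).round(1)); p=t
E
python3 path.py 0 .05 13
```

```text
t 10.7833 q [ 0.346 -0.392  2.348 -0.244  0.782  2.013] pos [0.441  0.1871 0.0626] F [ 0.2 -0.5  0. ]
[[ 0.9    0.032  0.434]
 [ 0.047 -0.999 -0.024]
 [ 0.433  0.042 -0.9  ]]
0.0 [0.4392 0.187  0.0681] [ 0.8  0.3 -5.8]
0.05 [0.4394 0.187  0.078 ] [ 4.5  0.4 -8.8]
0.1 [0.4402 0.187  0.0879] [ 4.9  0.4 -8.6]
0.15 [0.4414 0.187  0.0977] [ 5.4  0.5 -8.3]
0.2 [0.4431 0.187  0.1075] [ 5.8  0.5 -8. ]
0.25 [0.4453 0.187  0.1171] [ 6.2  0.5 -7.7]
0.3 [0.448  0.187  0.1266] [ 6.5  0.5 -7.4]
0.35 [0.4512 0.187  0.136 ] [ 6.9  0.5 -7.1]
0.4 [0.4548 0.187  0.1452] [ 7.3  0.5 -6.7]
0.45 [0.4589 0.187  0.1543] [ 7.6  0.5 -6.3]
0.5 [0.4634 0.187  0.1631] [ 7.9  0.5 -6. ]
0.55 [0.4684 0.187  0.1716] [ 8.2  0.5 -5.6]
0.6 [0.4738 0.187  0.1799] [ 8.4  0.5 -5.1]
```

```bash
python3 -m handwheel '[{"tx":1,"ty":0,"tz":-4,"roll":0},{"tx":4.5,"ty":0.4,"tz":-8.8,"roll":0},{"tx":5,"ty":0.4,"tz":-8.6,"roll":0},{"tx":5.4,"ty":0.5,"tz":-8.3,"roll":0},{"tx":6,"ty":0.5,"tz":-8,"roll":0},{"tx":6.2,"ty":0.5,"tz":-7.7,"roll":0}]' >/dev/null; python3 s.py; python3 -c "
from h import *
im,d,w=shot('scene'); cv2.imwrite('pics/s3.png',cv2.resize(im[100:300,220:480,::-1],None,fx=2,fy=2))"
```

```text
t 11.2833 q [ 0.341 -0.473  2.305 -0.214  0.908  1.969] pos [0.444  0.1869 0.1152] F [-10.5  -0.2  -0.3]
[[ 0.903  0.031  0.429]
 [ 0.047 -0.999 -0.025]
 [ 0.427  0.043 -0.903]]
```

View pics/s3.png

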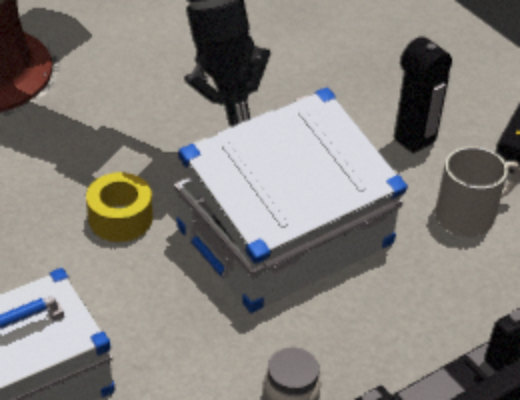

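The lid is ajar by about 0.25 rad, with the finger at the lip (about 238,112 in the crop). I'll check the settled force before going on.

```bash
python3 s.py|head -1; python3 path.py .3 .05 12
```

```text
t 11.3333 q [ 0.341 -0.474  2.302 -0.214  0.91   1.969] pos [0.4451 0.1871 0.1176] F [-16.7  -2.3   3.8]
0.3 [0.448  0.187  0.1267] [ 6.5  0.6 -6.9]
0.35 [0.4511 0.187  0.136 ] [ 6.9  0.5 -7.1]
0.4 [0.4547 0.187  0.1453] [ 7.2  0.5 -6.7]
0.45 [0.4588 0.187  0.1543] [ 7.6  0.5 -6.4]
0.5 [0.4633 0.187  0.1631] [ 7.9  0.5 -6. ]
0.55 [0.4683 0.187  0.1716] [ 8.2  0.5 -5.6]
0.6 [0.4737 0.187  0.1799] [ 8.4  0.5 -5.2]
0.65 [0.4795 0.187  0.188 ] [ 8.7  0.5 -4.7]
0.7 [0.4857 0.187  0.1957] [ 8.9  0.5 -4.3]
0.75 [0.4922 0.187  0.2031] [ 9.1  0.5 -3.9]
0.8 [0.4992 0.187  0.2102] [ 9.3  0.5 -3.4]
0.85 [0.5064 0.187  0.2169] [ 9.4  0.5 -2.9]
```

```bash
python3 -m handwheel '[{"tx":2.5,"ty":0.4,"tz":-7.5,"roll":0},{"tx":2.5,"ty":0.4,"tz":-7.5,"roll":0}]' >/dev/null; python3 s.py|head -1;python3 -m handwheel '[{"tx":0,"ty":0,"tz":0,"roll":0}]'
```

```text
t 11.5 q [ 0.342 -0.501  2.294 -0.21   0.94   1.961] pos [0.4441 0.187  0.1325] F [-1.6  0.3 -1.9]
t: 11.58
tool_pos: [0.4449, 0.1872, 0.1344]
tool_rot: [3.029, 0.062, 0.695]
contact_force: [-6.3, -1.5, 0.1]
opening: 0.0002
grip_force: 3.0
```

```bash
python3 -m handwheel '[{"tx":6.5,"ty":0.5,"tz":-7,"roll":0},{"tx":7,"ty":0.5,"tz":-6.7,"roll":0},{"tx":7.4,"ty":0.5,"tz":-6.4,"roll":0},{"tx":7.7,"ty":0.5,"tz":-6.2,"roll":0}]' >/dev/null; python3 s.py|head -1;python3 -m handwheel '[{"tx":0,"ty":0,"tz":0,"roll":0}]'; python3 path.py .6 .05 10
```

```text
t 11.9167 q [ 0.33  -0.502  2.232 -0.195  1.001  1.93 ] pos [0.4583 0.1869 0.1688] F [-6.6 -1.3  2.4]
t: 12.0
tool_pos: [0.4601, 0.187, 0.1716]
tool_rot: [3.028, 0.062, 0.696]
contact_force: [-9.7, -3.1, 3.9]
opening: 0.0
grip_force: 4.9
0.6 [0.4738 0.187  0.1799] [16.   0.8 -1.5]
0.65 [0.4796 0.187  0.1879] [ 8.7  0.5 -4.7]
0.7 [0.4858 0.187  0.1957] [ 8.9  0.5 -4.2]
0.75 [0.4924 0.187  0.2031] [ 9.1  0.5 -3.8]
0.8 [0.4993 0.187  0.2102] [ 9.3  0.5 -3.3]
0.85 [0.5066 0.187  0.2169] [ 9.5  0.5 -2.9]
0.9 [0.5142 0.187  0.2232] [ 9.6  0.5 -2.4]
0.95 [0.5221 0.187  0.2292] [ 9.7  0.5 -1.9]
1.0 [0.5303 0.187  0.2347] [ 9.8  0.5 -1.4]
1.05 [0.5387 0.187  0.2399] [ 9.8  0.5 -0.9]
```

```bash
python3 -m handwheel '[{"tx":5,"ty":0.5,"tz":-7,"roll":0},{"tx":7,"ty":0.5,"tz":-6,"roll":0},{"tx":8,"ty":0.5,"tz":-5,"roll":0},{"tx":8.5,"ty":0.5,"tz":-4.5,"roll":0}]' >/dev/null; python3 s.py|head -1;python3 -m handwheel '[{"tx":0,"ty":0,"tz":0,"roll":0}]'; python3 -c "
from h import *
im,d,w=shot('scene'); cv2.imwrite('pics/s4.png',cv2.resize(im[80:280,220:480,::-1],None,fx=2,fy=2))"
```

```text
t 12.3333 q [ 0.316 -0.487  2.166 -0.184  1.044  1.904] pos [0.4761 0.1871 0.203 ] F [-0.4  0.2  1.6]
t: 12.42
tool_pos: [0.4772, 0.1873, 0.2043]
tool_rot: [3.028, 0.062, 0.701]
contact_force: [0.3, -0.7, -0.2]
opening: -0.0002
grip_force: 0.0
```

View pics/s4.png

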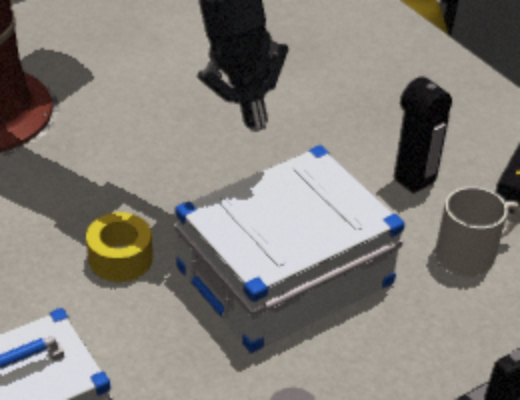

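The lip slipped off and the lid is shut again; the finger is hanging free at about (255,115) in the crop. I'll re-measure the case and build a lid-angle measurement.

```bash
cat > lid.py <<'E'
from h import *
im,d,w=shot('top')
x,y,z=w[...,0],w[...,1],w[...,2]
m=(x>.42)&(x<.85)&(z>.105)&((np.abs(y-.10)<.02)|(np.abs(y-.272)<.02))
P=w[m][:,[0,2]]
q=cv2.fitLine(P.astype(np.float32),cv2.DIST_HUBER,0,1e-3,1e-3).ravel()
a=np.arctan2(q[1],q[0]); n=np.array([np.sin(-a)*-1,np.cos(a)]);
print('lid slope(rad, 0=shut,neg=front up)',a.round(3),'n',len(P),'front',P[P[:,0].argmin()].round(3),'top',P[P[:,1].argmax()].round(3))
E
python3 lid.py; python3 s.py; python3 - <<'E'
from h import *
im,d,w=shot('top')
z=w[...,2]; box=np.zeros(z.shape,bool); box[200:320,165:300]=1
m=box&(z>.109)&(z<.125)
print(cv2.minAreaRect(w[m][:,:2].astype(np.float32)))
w0=np.load('top.npy');m0=box&(w0[...,2]>.109)&(w0[...,2]<.125)
for W,M in((w0,m0),(w,m)):
    P=W[M];print([ (np.percentile(P[abs(P[:,1]-yy)<.015][:,0],[2,98]).round(4)) for yy in (.1,.27)], np.percentile(P[abs(P[:,0]-.57)<.03][:,1],[2,98]).round(4))
E
```

```text
lid slope(rad, 0=shut,neg=front up) 0.005 n 2849 front [0.455 0.107] top [0.56  0.122]
t 12.5167 q [ 0.316 -0.487  2.168 -0.184  1.044  1.905] pos [0.4753 0.1869 0.2013] F [ 0.  -0.2  0.4]
[[ 0.9    0.031  0.435]
 [ 0.047 -0.999 -0.024]
 [ 0.434  0.042 -0.9  ]]
((0.5520890951156616, 0.18572193384170532), (0.2358321100473404, 0.18726643919944763), 89.43230438232422)
[array([0.4647, 0.6389]), array([0.4676, 0.6408])] [0.0748 0.295 ]
[array([0.4647, 0.6388]), array([0.4676, 0.6406])] [0.0747 0.2952]
```

```bash
sed -i 's/^s=14e-3; /S=lambda a:(20-8*min(a,1.1)\/1.1)*1e-3; /; s/\.641/.643/; s/-s\*bk/-S(a)*bk/; s/\.184\*u/.186*u/' path.py; python3 path.py 0 .05 3; python3 d.py .39,.187,.16 .42,.187,.052 .441,.187,.055
```

```text
0.0 [0.4438 0.187  0.0627] [-87.4  -6.9 110.4]
0.05 [0.4439 0.187  0.073 ] [ 4.5  0.4 -9.2]
0.1 [0.4445 0.187  0.0832] [ 4.9  0.4 -8.9]
.39,.187,.16 tot [-93.7  -4.5  -0.5] rows 3 each [-31.23  -1.52  -0.17]
.42,.187,.052 tot [-19.7  -3.6 110.3] rows 3 each [-6.58 -1.2  36.76]
.441,.187,.055 tot [20.2  0.8  6.4] rows 1 each [20.2   0.79  6.42]
```

```bash
python3 -m handwheel '[{"tx":-31,"ty":-1.5,"tz":0,"roll":0},{"tx":-31,"ty":-1.5,"tz":0,"roll":0},{"tx":-31,"ty":-1.5,"tz":0,"roll":0},{"tx":-7,"ty":-1.2,"tz":37,"roll":0},{"tx":-7,"ty":-1.2,"tz":37,"roll":0},{"tx":-7,"ty":-1.2,"tz":36,"roll":0},{"tx":0,"ty":0,"tz":0,"roll":0},{"tx":10,"ty":0.4,"tz":4,"roll":0},{"tx":10,"ty":0.4,"tz":3,"roll":0},{"tx":0,"ty":0,"tz":0,"roll":0},{"tx":0,"ty":0,"tz":0,"roll":0}]' >/dev/null; python3 s.py; python3 path.py 0 .05 8
```

```text
t 13.4833 q [ 0.345 -0.378  2.352 -0.249  0.763  2.02 ] pos [0.4411 0.1871 0.0553] F [ 0.2 -1.2  0.8]
[[ 0.9    0.031  0.435]
 [ 0.046 -0.999 -0.024]
 [ 0.434  0.042 -0.9  ]]
0.0 [0.4438 0.187  0.0627] [ 5.7  0.5 -5.5]
0.05 [0.4439 0.187  0.073 ] [ 4.5  0.4 -9.2]
0.1 [0.4445 0.187  0.0831] [ 5.   0.4 -8.9]
0.15 [0.4456 0.187  0.0933] [ 5.4  0.5 -8.7]
0.2 [0.4471 0.187  0.1034] [ 5.8  0.5 -8.4]
0.25 [0.4492 0.187  0.1133] [ 6.2  0.5 -8.1]
0.3 [0.4517 0.187  0.1232] [ 6.6  0.5 -7.8]
0.35 [0.4547 0.187  0.1329] [ 6.9  0.5 -7.4]
```

```bash
python3 -m handwheel '[{"tx":5.7,"ty":0.5,"tz":-5.5,"roll":0},{"tx":4.5,"ty":0.4,"tz":-9.2,"roll":0},{"tx":5,"ty":0.4,"tz":-8.9,"roll":0},{"tx":5.4,"ty":0.5,"tz":-8.7,"roll":0},{"tx":5.8,"ty":0.5,"tz":-8.4,"roll":0},{"tx":6.2,"ty":0.5,"tz":-8.1,"roll":0}]' >/dev/null; python3 s.py|head -1; python3 lid.py; python3 s.py|head -1; python3 path.py .3 .05 8
```

```text
t 13.9833 q [ 0.338 -0.46   2.302 -0.216  0.894  1.968] pos [0.4478 0.1866 0.1127] F [-4.3 -1.1 -1. ]
lid slope(rad, 0=shut,neg=front up) -0.238 n 2915 front [0.464 0.148] top [0.478 0.161]
t 14.0333 q [ 0.338 -0.462  2.299 -0.216  0.895  1.968] pos [0.4493 0.1869 0.1154] F [-11.1  -3.4   3.3]
0.3 [0.4517 0.187  0.1232] [ 5.6  0.3 -6. ]
0.35 [0.4547 0.187  0.1329] [ 6.9  0.5 -7.4]
0.4 [0.4582 0.187  0.1425] [ 7.3  0.5 -7.1]
0.45 [0.4621 0.187  0.1518] [ 7.6  0.5 -6.7]
0.5 [0.4665 0.187  0.1609] [ 7.9  0.5 -6.3]
0.55 [0.4713 0.187  0.1698] [ 8.2  0.5 -5.9]
0.6 [0.4765 0.187  0.1785] [ 8.4  0.5 -5.5]
0.65 [0.4821 0.187  0.1868] [ 8.7  0.5 -5.1]
```

```bash
python3 -m handwheel '[{"tx":5,"ty":0.4,"tz":-6.5,"roll":0},{"tx":6.7,"ty":0.5,"tz":-7.4,"roll":0},{"tx":7.2,"ty":0.5,"tz":-7.1,"roll":0},{"tx":7.6,"ty":0.5,"tz":-6.7,"roll":0},{"tx":7.9,"ty":0.5,"tz":-6.3,"roll":0},{"tx":8.2,"ty":0.5,"tz":-5.9,"roll":0}]' >/dev/null; python3 s.py|head -1; python3 lid.py; python3 s.py|head -1; python3 path.py .6 .05 12
```

```text
t 14.5333 q [ 0.32  -0.468  2.211 -0.193  0.983  1.922] pos [0.4708 0.1869 0.1684] F [-1.1 -0.5 -1.5]
lid slope(rad, 0=shut,neg=front up) -0.545 n 2761 front [0.487 0.185] top [0.5   0.208]
t 14.5833 q [ 0.319 -0.468  2.207 -0.193  0.983  1.922] pos [0.4727 0.1873 0.171 ] F [-1.7 -1.4  2. ]
0.6 [0.4766 0.187  0.1784] [ 6.7  0.7 -5. ]
0.65 [0.4822 0.187  0.1868] [ 8.7  0.5 -5. ]
0.7 [0.4882 0.187  0.1948] [ 8.9  0.5 -4.6]
0.75 [0.4946 0.187  0.2026] [ 9.1  0.5 -4.1]
0.8 [0.5014 0.187  0.21  ] [ 9.3  0.5 -3.7]
0.85 [0.5085 0.187  0.217 ] [ 9.5  0.5 -3.2]
0.9 [0.516  0.187  0.2237] [ 9.6  0.5 -2.7]
0.95 [0.5237 0.187  0.23  ] [ 9.7  0.5 -2.2]
1.0 [0.5317 0.187  0.2359] [ 9.8  0.5 -1.7]
1.05 [0.54   0.187  0.2413] [ 9.8  0.5 -1.3]
1.1 [0.5486 0.187  0.2464] [ 9.9  0.5 -0.8]
1.15 [0.5571 0.187  0.2505] [9.5 0.4 0.1]
```

Lid at 0.545 rad as designed, with low forces.

```bash
python3 -m handwheel '[{"tx":7,"ty":0.6,"tz":-5,"roll":0},{"tx":8.7,"ty":0.5,"tz":-5,"roll":0},{"tx":8.9,"ty":0.5,"tz":-4.6,"roll":0},{"tx":9.1,"ty":0.5,"tz":-4.1,"roll":0},{"tx":9.3,"ty":0.5,"tz":-3.7,"roll":0},{"tx":9.5,"ty":0.5,"tz":-3.2,"roll":0},{"tx":9.6,"ty":0.5,"tz":-2.7,"roll":0},{"tx":9.7,"ty":0.5,"tz":-2.2,"roll":0}]' >/dev/null; python3 s.py|head -1; python3 lid.py; python3 s.py|head -1; python3 path.py 1 .05 17
```

```text
t 15.25 q [ 0.283 -0.38   2.051 -0.168  1.049  1.865] pos [0.5224 0.1869 0.2263] F [-0.5  0.4 -1.6]
lid slope(rad, 0=shut,neg=front up) -0.914 n 2091 front [0.42  0.492] top [0.42  0.492]
t 15.3 q [ 0.282 -0.38   2.048 -0.168  1.048  1.864] pos [0.5241 0.187  0.2283] F [-0.6 -0.5  0.2]
1.0 [0.5317 0.187  0.2359] [10.1  0.6 -3.5]
1.05 [0.54   0.187  0.2413] [ 9.8  0.5 -1.3]
1.1 [0.5486 0.187  0.2464] [ 9.9  0.5 -0.8]
1.15 [0.5571 0.187  0.2505] [9.5 0.4 0.1]
1.2 [0.5657 0.187  0.2541] [9.3 0.4 0.5]
1.25 [0.5745 0.187  0.2572] [9.2 0.4 1. ]
1.3 [0.5834 0.187  0.2599] [9.2 0.4 1.5]
1.35 [0.5924 0.187  0.2622] [9.1 0.4 1.9]
1.4 [0.6015 0.187  0.264 ] [9.  0.4 2.4]
1.45 [0.6107 0.187  0.2653] [8.9 0.3 2.8]
1.5 [0.62   0.187  0.2662] [8.7 0.3 3.3]
1.55 [0.6293 0.187  0.2667] [8.5 0.3 3.7]
1.6 [0.6385 0.187  0.2666] [8.3 0.3 4.1]
1.65 [0.6478 0.187  0.2661] [8.1 0.3 4.5]
1.7 [0.6571 0.187  0.2651] [7.9 0.3 4.9]
1.75 [0.6663 0.187  0.2637] [7.6 0.2 5.3]
1.8 [0.6754 0.187  0.2618] [7.4 0.2 5.7]
```

```bash
python3 -m handwheel '[{"tx":10,"ty":0.5,"tz":-3.5,"roll":0},{"tx":9.8,"ty":0.5,"tz":-1.3,"roll":0},{"tx":9.9,"ty":0.5,"tz":-0.8,"roll":0},{"tx":9.5,"ty":0.4,"tz":0.1,"roll":0},{"tx":9.3,"ty":0.4,"tz":0.5,"roll":0},{"tx":7,"ty":0.3,"tz":0.8,"roll":0},{"tx":5,"ty":0.3,"tz":0.6,"roll":0},{"tx":4,"ty":0.2,"tz":0.8,"roll":0}]' >/dev/null; python3 s.py|head -1; python3 lid.py; python3 s.py|head -1; python3 path.py 1.3 .05 2
```

```text
t 15.9667 q [ 0.251 -0.259  1.907 -0.15   1.067  1.824] pos [0.5791 0.1869 0.2562] F [-1.5  0.2  0.8]
lid slope(rad, 0=shut,neg=front up) -1.114 n 1170 front [0.42  0.486] top [0.457 0.541]
t 16.0167 q [ 0.25  -0.259  1.907 -0.15   1.066  1.824] pos [0.5795 0.1869 0.2564] F [-0.3 -0.4  0. ]
1.3 [0.5833 0.187  0.2599] [ 5.   0.2 -1.5]
1.35 [0.5924 0.187  0.2622] [9.1 0.4 1.9]
```

```bash
python3 -m handwheel '[{"tx":5,"ty":0.2,"tz":-0.5,"roll":0},{"tx":4.5,"ty":0.2,"tz":0.7,"roll":0},{"tx":4.5,"ty":0.2,"tz":1,"roll":0},{"tx":4.5,"ty":0.2,"tz":1.2,"roll":0},{"tx":4.5,"ty":0.2,"tz":1.2,"roll":0},{"tx":4.5,"ty":0.2,"tz":1.4,"roll":0},{"tx":4.5,"ty":0.2,"tz":1.4,"roll":0},{"tx":4.4,"ty":0.2,"tz":1.6,"roll":0},{"tx":4.4,"ty":0.2,"tz":1.6,"roll":0},{"tx":4.3,"ty":0.2,"tz":1.8,"roll":0},{"tx":4.3,"ty":0.2,"tz":1.8,"roll":0}]' >/dev/null; python3 s.py|head -1; python3 -c "
from h import *
im,d,w=shot('scene'); cv2.imwrite('pics/s5.png',cv2.resize(im[60:260,240:500,::-1],None,fx=2,fy=2))"
```

```text
t 16.9333 q [ 0.227 -0.147  1.795 -0.139  1.063  1.798] pos [0.6291 0.1868 0.2655] F [ 0.7 -0.9  0.3]
```

View pics/s5.png

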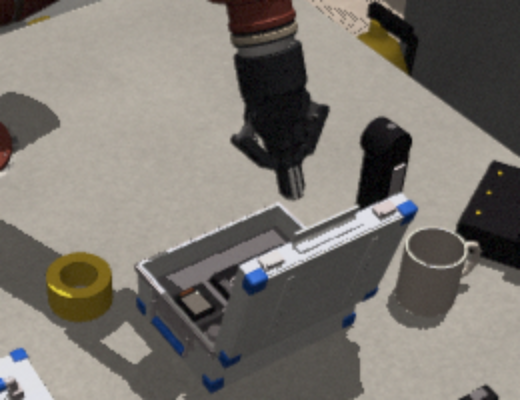

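The lid has fallen open behind the case and stands free of the finger (tip at about 292,190). I'll back off and locate the key.

```bash
python3 -m handwheel '[{"tx":-30,"ty":-1,"tz":-16,"roll":0},{"tx":-36,"ty":-1,"tz":-18,"roll":0},{"tx":-36,"ty":-1,"tz":-18,"roll":0},{"tx":-36,"ty":-1,"tz":-16,"roll":0},{"tx":-36,"ty":-1,"tz":-10,"roll":0},{"tx":-36,"ty":-1,"tz":-10,"roll":0},{"tx":0,"ty":0,"tz":0,"roll":0},{"tx":0,"ty":0,"tz":0,"roll":0}]' >/dev/null; python3 s.py; python3 -c "
from h import *
im,d,w=shot('top'); np.save('t3.npy',w);np.save('t3im.npy',im);cv2.imwrite('pics/t3.png',cv2.resize(im[190:330,150:310,::-1],None,fx=4,fy=4,interpolation=cv2.INTER_CUBIC))"
```

```text
t 17.65 q [ 0.382 -0.735  2.23  -0.196  1.237  1.935] pos [0.4001 0.1852 0.2536] F [0.4 0.2 0.2]
[[ 0.899  0.033  0.436]
 [ 0.048 -0.999 -0.023]
 [ 0.435  0.042 -0.899]]
```

View pics/t3.png

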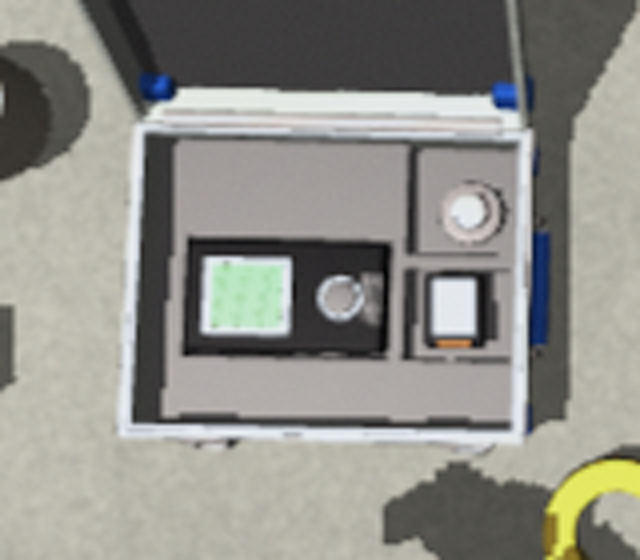

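The lid is fully open. In the crop the key is at (341,297), which is pixel (235,264) in the full picture, and the display is to its left.

```bash
python3 - <<'E'
from h import *
w=np.load('t3.npy'); P=w[260:269,231:241].reshape(-1,3)
print(np.nanmedian(P,0),w[264,235]); Q=P[(P[:,2]>.062)];print(Q.mean(0),len(Q))
p=optics.camera_params('top');K=p['mtx'];E=np.array(p['extrinsics'])
r=E[:3,:3]@np.linalg.inv(K)@np.array([234.9,263.9,1]);o=E[:3,3];print(o+r*(.066-o[2])/r[2])
E
python3 d.py .530,.184,.16
```

```text
[0.54259271 0.17939552 0.06467286] [0.54258227 0.18022619 0.06765199]
[0.54342474 0.18045143 0.06527767] 69
[0.54287031 0.18073519 0.066     ]
.530,.184,.16 tot [ 74.7   1.5 141. ] rows 4 each [18.68  0.38 35.26]
```

```bash
python3 d.py .551,.181,.15 .551,.181,.08; python3 -m handwheel '[{"tx":23,"ty":0.6,"tz":38,"roll":0},{"tx":23,"ty":0.6,"tz":38,"roll":0},{"tx":23,"ty":0.6,"tz":38,"roll":0},{"tx":22,"ty":0.6,"tz":38,"roll":0},{"tx":0,"ty":0,"tz":0,"roll":0},{"tx":0,"ty":0,"tz":0,"roll":0}]'; python3 d.py .551,.181,.08
```

```text
.551,.181,.15 tot [ 89.1   4.8 159.3] rows 5 each [17.83  0.95 31.85]
.551,.181,.08 tot [-30.5  -2.9  63. ] rows 2 each [-15.23  -1.46  31.48]
t: 18.2
tool_pos: [0.5411, 0.182, 0.1569]
tool_rot: [3.029, 0.06, 0.677]
contact_force: [0.7, 0.1, 0.9]
opening: -0.0001
grip_force: 0.0
.551,.181,.08 tot [-23.8  -2.1  73.7] rows 2 each [-11.88  -1.04  36.87]
```

```bash
python3 -m handwheel '[{"tx":-6,"ty":-0.5,"tz":18,"roll":0},{"tx":-6,"ty":-0.5,"tz":18,"roll":0},{"tx":-6,"ty":-0.5,"tz":18,"roll":0},{"tx":-5,"ty":-0.5,"tz":18,"roll":0},{"tx":0,"ty":0,"tz":0,"roll":0},{"tx":0,"ty":0,"tz":0,"roll":0}]'; python3 d.py .551,.181,.08
```

```text
t: 18.7
tool_pos: [0.5513, 0.1826, 0.0883]
tool_rot: [3.029, 0.063, 0.693]
contact_force: [-0.6, -0.6, 0.7]
opening: 0.0
grip_force: 0.0
.551,.181,.08 tot [-3.9  1.2  7.4] rows 1 each [-3.94  1.24  7.42]
```

```bash
python3 -m handwheel '[{"tx":-4,"ty":1.2,"tz":7.4,"roll":0},{"tx":-2.4,"ty":-0.2,"tz":5,"roll":0},{"tx":0,"ty":0,"tz":0,"roll":0},{"tx":0,"ty":0,"tz":0,"roll":0}]'; python3 -m handwheel '[{"tx":-0.9,"ty":-0.1,"tz":1.8,"roll":0},{"tx":0,"ty":0,"tz":0,"roll":0},{"tx":0,"ty":0,"tz":0,"roll":0}]';python3 -m handwheel '[{"tx":-0.9,"ty":-0.1,"tz":1.8,"roll":0},{"tx":0,"ty":0,"tz":0,"roll":0},{"tx":0,"ty":0,"tz":0,"roll":0}]'
```

```text
t: 19.03
tool_pos: [0.5506, 0.1809, 0.0735]
tool_rot: [3.029, 0.063, 0.692]
contact_force: [-0.1, 0.5, 0.7]
opening: -0.0002
grip_force: 0.0
t: 19.28
tool_pos: [0.5506, 0.1809, 0.0714]
tool_rot: [3.029, 0.063, 0.692]
contact_force: [-0.1, -0.6, 0.4]
opening: 0.0004
grip_force: 0.0
t: 19.53
tool_pos: [0.5508, 0.181, 0.0695]
tool_rot: [3.029, 0.063, 0.693]
contact_force: [0.1, 0.1, 0.4]
opening: -0.0002
grip_force: 0.5
```

```bash
for i in 1 2; do python3 -m handwheel '[{"tx":-0.7,"ty":-0.1,"tz":1.4,"roll":0},{"tx":0,"ty":0,"tz":0,"roll":0},{"tx":0,"ty":0,"tz":0,"roll":0}]'; done
```

```text
t: 19.78
tool_pos: [0.5509, 0.181, 0.068]
tool_rot: [3.029, 0.063, 0.693]
contact_force: [0.0, 0.5, 2.7]
opening: 0.0003
grip_force: 1.0
t: 20.03
tool_pos: [0.5508, 0.1811, 0.0665]
tool_rot: [3.029, 0.063, 0.693]
contact_force: [-0.2, -0.2, 1.8]
opening: 0.0001
grip_force: 1.6
```

Contact with the key at about 0.069. I'll keep going down until the force rises steeply.

```bash
for i in 1 2; do python3 -m handwheel '[{"tx":-0.5,"ty":0,"tz":1,"roll":0},{"tx":0,"ty":0,"tz":0,"roll":0},{"tx":0,"ty":0,"tz":0,"roll":0}]' | sed -n 2,4p; done
```

```text
tool_pos: [0.5508, 0.181, 0.0654]
tool_rot: [3.029, 0.063, 0.693]
contact_force: [0.3, -0.1, 3.5]
tool_pos: [0.551, 0.1811, 0.065]
tool_rot: [3.029, 0.063, 0.693]
contact_force: [-4.6, -0.7, 9.5]
```

The key is bottomed: about 4 mm of travel, 9.5 N, and the tip has stalled. Now I'll let it go, retreat straight up, and then back.

```bash
python3 -m handwheel '[{"tx":2.2,"ty":0.2,"tz":-4.5,"roll":0},{"tx":4.4,"ty":0.4,"tz":-9,"roll":0},{"tx":13,"ty":1.2,"tz":-27,"roll":0},{"tx":13,"ty":1.2,"tz":-27,"roll":0},{"tx":13,"ty":1.2,"tz":-27,"roll":0},{"tx":-10,"ty":0,"tz":-34,"roll":0},{"tx":-25,"ty":0,"tz":-30,"roll":0},{"tx":-36,"ty":0,"tz":-16,"roll":0},{"tx":-36,"ty":0,"tz":-16,"roll":0},{"tx":0,"ty":0,"tz":0,"roll":0},{"tx":0,"ty":0,"tz":0,"roll":0},{"tx":0,"ty":0,"tz":0,"roll":0}]'; python3 -c "
from h import *
im,d,w=shot('top'); cv2.imwrite('pics/t4.png',cv2.resize(im[170:330,130:330,::-1],None,fx=3.5,fy=3.5,interpolation=cv2.INTER_CUBIC))
w0=np.load('t3.npy')
for W in(w0,w): P=W[260:269,231:241].reshape(-1,3);print(np.nanmedian(P[P[:,2]>.06],0))"
```

```text
t: 21.53
tool_pos: [0.4124, 0.1784, 0.209]
tool_rot: [3.029, 0.063, 0.692]
contact_force: [0.2, -0.2, 0.1]
opening: -0.0001
grip_force: 0.0
[0.5426337  0.1801754  0.06479529]
[0.54264882 0.1802917  0.06521061]
```

View pics/t4.png

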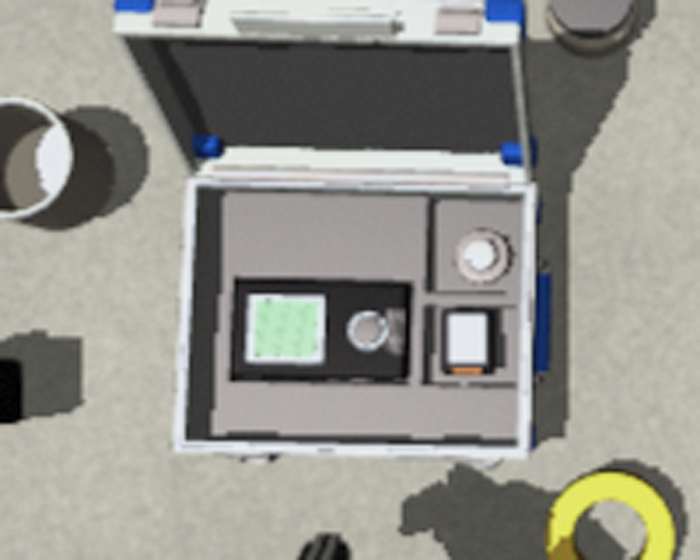

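The lid rests open, the meter is in its pocket with the key (368,330) released, and the arm is clear of everything (tip at about 325,548).

```bash
python3 -c "
from station import ctrl
print(ctrl.finish_job())"
```

```text
the job is handed in; nothing more can be done
None
```

Job handed in at about 21.6 s: the lid rests open by itself and the meter key was pressed fully down (4 mm travel, 9.5 N) and has come back up; on the first try the lip slipped off the finger at about 0.5 rad and the lid fell shut, but the case did not move.

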